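# Pair the range extender with the router

## Task

Pair the Wi-Fi range extender (small square box with the short stub antenna) with the router (large box with the tall antenna): with the fingertips gently press the router's long bar button, keep it down for about two seconds and let it come up, then do the same with the bar button of the extender, and withdraw. Do not press any round button, do not touch the hub (the box without antenna), and do not lift, shove or knock any of the boxes or the things lying about.

Things in the scene. Friction and masses are not known exactly. Their poses are not given: they have to be found in the camera images.
- router: Wi-Fi router, white box 150 x 210 x 32 mm (x, y, z), about 0.45 kg, standing loose; the only one with a TALL antenna (14 mm rod at x +60, y -80 mm, reaching 170 mm above the desk). Origin: centre of the underside; x points to its rear, away from the face with the small lamps; z up. Two grey buttons on top at x -45 mm: long bar at y +30, round at y -30 mm.
- extender: The Wi-Fi range extender, white plastic box 110 x 110 x 40 mm, about 0.3 kg, standing loose; the smallest box, square, with a SHORT stub antenna (14 mm diameter, at x +43, y 0 mm, reaching 90 mm above the desk). Origin and axes as for the router. On the top at x -22 mm: long bar button at y +27 mm, round button at y -27 mm.
- hub: The network hub, white plastic box 100 x 150 x 28 mm (x, y, z), 0.3 kg, standing loose, with NO antenna: to be left alone. Origin and axes as for the router. On its top, like the others, a bar button (x -22, y +30 mm) and a round button (x -22, y -30 mm).
- router_bar_top (a point): Centre of the top face of the router's long bar button, 34 mm fore and aft by 14 mm across, the PAIRING button; it stands 10 mm proud of the box and goes down with the button. Axes as for the box.
- router_bar (a joint): How far that button is pressed in: 0 up, 0.005 m fully down (5 mm travel; spring: starts to move at 1.5 N, fully down at 5 N, comes up by itself); counts as pressed from 0.003 m.
- router_round_top (a point): Centre of the top face of the router's round button, 18 mm in diameter, the power button, not to be pressed; it stands 10 mm proud of the box and goes down with the button. Axes as for the box.
- router_round (a joint): How far that button is pressed in: 0 up, 0.005 m fully down (5 mm travel; spring: starts to move at 1.5 N, fully down at 5 N, comes up by itself).
- extender_bar_top (a point): Centre of the top face of the extender's long bar button, 34 mm fore and aft by 14 mm across, the PAIRING button; it stands 10 mm proud of the box and goes down with the button. Axes as for the box.
- extender_bar (a joint): How far that button is pressed in: 0 up, 0.005 m fully down (5 mm travel; spring: starts to move at 1.5 N, fully down at 5 N, comes up by itself); counts as pressed from 0.003 m.
- extender_round_top (a point): Centre of the top face of the extender's round button, 18 mm in diameter, the power button, not to be pressed; it stands 10 mm proud of the box and goes down with the button. Axes as for the box.
- extender_round (a joint): How far that button is pressed in: 0 up, 0.005 m fully down (5 mm travel; spring: starts to move at 1.5 N, fully down at 5 N, comes up by itself).
- hub_bar_top (a point): Centre of the top face of the hub's long bar button, 34 mm fore and aft by 14 mm across, not to be pressed; it stands 10 mm proud of the box and goes down with the button. Axes as for the box.
- hub_bar (a joint): How far that button is pressed in: 0 up, 0.005 m fully down (5 mm travel; spring: starts to move at 1.5 N, fully down at 5 N, comes up by itself).
- hub_round_top (a point): Centre of the top face of the hub's round button, 18 mm in diameter, not to be pressed; it stands 10 mm proud of the box and goes down with the button. Axes as for the box.
- hub_round (a joint): How far that button is pressed in: 0 up, 0.005 m fully down (5 mm travel; spring: starts to move at 1.5 N, fully down at 5 N, comes up by itself).
- usb_stick: Black USB stick 53 x 18 x 9 mm lying on the router's top behind the buttons. Origin: centre of the underside.
- earbud_case: Black earbud case 44 x 58 x 22 mm lying on the hub's top behind its buttons. Origin: centre of the underside.
- mug: Blue ceramic mug, 80 mm in diameter, 95 mm high, beyond the boxes. Origin: centre of the underside.
- tape_roll: Roll of clear tape lying flat, 84 mm in diameter, 22 mm high, beyond the boxes. Origin: centre of the underside.
- stapler: Black stapler 36 x 135 x 50 mm, beyond the boxes. Origin: centre of the underside.
- phone: Black mobile phone 72 x 150 x 9 mm lying flat, on the robot's side of the boxes. Origin: centre of the underside.
- mouse: Grey computer mouse 105 x 60 x 34 mm, on the robot's side of the boxes. Origin: centre of the underside.

How it is judged:
On the way, in this order (a step that is already met when the one before it is completed fails the run):
1. the router's bar button is held down (3 mm or more) by the fingers for a second or more, the extender's bar button being up (value of joint router_bar above 0.003 m and value of joint extender_bar below 0.0015 m and contact force between the fingers and router above 0.5 N), for 1 s.
2. the router's button has come up, and the extender's bar button is held down (3 mm or more) by the fingers for a second or more (value of joint extender_bar above 0.003 m and value of joint router_bar below 0.0015 m and contact force between the fingers and extender above 0.5 N), for 1 s.
At the end, for the whole second after the job is handed in: All six buttons are up again (within 1.5 mm), the three boxes and all loose things stand at rest and upright within 15 mm of where they were (value of joint each of router_bar, router_round, extender_bar, extender_round, hub_bar, hub_round below 0.0015 m and distance of each of router, extender, hub, usb_stick, earbud_case, mug, tape_roll, stapler, phone, mouse from where it was at the start of the episode below 0.015 m and linear speed of each of router, extender, hub, usb_stick, earbud_case, mug, tape_roll, stapler, phone, mouse below 0.02 m/s and angle between each of router, extender, hub, usb_stick, earbud_case, mug, tape_roll, stapler, phone, mouse's own z axis and vertical below 0.1 rad); the robot touches nothing.
It fails at once if a round button, or the hub's bar button, is pressed in by more than 2 mm (value of joint any of hub_bar, router_round, extender_round, hub_round above 0.002 m).
It fails at once if the router or the extender is pressed with more than 25 N (contact force between any of the fingers, the arm and router above 25 N or contact force between any of the fingers, the arm and extender above 25 N).
It fails at once if the robot touches the hub (over 1 N) (contact force between any of the fingers, the arm and hub above 1 N).
It fails at once if a box is lifted or tipped up: its underside's centre more than 8 mm above the desk, or tilted over 0.1 rad (height (world z) of any of router, extender, hub above 0.008 m or angle between any of router, extender, hub's own z axis and vertical above 0.1 rad).
It fails at once if a box or a bystander is moved by more than 15 mm (distance of any of router, extender, hub, usb_stick, earbud_case, mug, tape_roll, stapler, phone, mouse from where it was at the start of the episode above 0.015 m).
It also fails if it takes over 53 s, if anything falls off the work surface, if the arm or the gripper's body presses on something with over 40 N, if the wrist force passes 120 N, or if a joint passes its speed limit or range.

## Robot

A 7-joint arm with a two-finger parallel gripper is mounted at the origin on the work surface. World frame = base frame: x ahead of the robot, y to its left, z up, the work surface at z = 0. Lengths are in m, angles in rad, forces in N, time in s.
With the tool pointing down it reaches from about 0.4 to 0.925 m from the base axis. Payload 5.6 kg.
Tool frame: the origin (TCP) lies on the centre line of the jaws, within the pads' length; the fingertips stand 11 mm ahead of it and the grasp point (between the pads) lies 8 mm behind it; z points along the fingers, y is the line along which they close (so a half turn about z gives the same grasp; the last joint's range is limited). The gripper opens to 85 mm and grips with 20 to 120 N. Pads are 22 mm wide; open, the fingers measure 114 mm over their backs; the gripper's body (76 mm by 85 mm) begins 54 mm behind the grasp point. The pads swing forward as they close: fully open they stand 13 mm farther back than shut.
Start: joints at [1.163, 0.468, -0.012, 1.603, 0.006, 1.071, -0.056], TCP at [0.232, -0.607, 0.242] pointing down, gripper open.
Joint ranges: [-2.53, 2.53], [-0.31, 2.02], [-1.57, 1.55], [0.28, 2.44], [-1.29, 4.43], [0.15, 1.84], [-2.92, 2.92]. Speed limits (rad/s): [2.57, 2.57, 3.14, 3.14, 3.14, 3.14, 3.14].

## Interface

Orientations are given as [roll, pitch, yaw] about the fixed x, y, z axes, in that order (R = Rz(yaw) Ry(pitch) Rx(roll)).
In Python, from rig import ctrl gives the robot as it stands.
- The arm moves only by the tool move_arm, never from a script. Its argument "rows" is a list that holds one entry, the list of rows, each a list of 7 numbers: the turn, a rotation vector about the tool's x, y, z in units of 0.5 rad (1.0 is 0.5 rad), then the shift along the tool's x, y, z in units of 600 mm (1.0 is 600 mm), then the gripper command: -1 is fully open, 1 is shut, values between are in proportion. A call has 1 to 8 rows; each row is the pose to reach, as a shift and turn from the pose commanded when the call began, along the tool's axes at that moment; what a row does not reach only later rows make up. A row lasts 1/10 s, in which the tool goes at most 50 mm and 8.59 degrees, less where a joint would pass 70% of its speed; a pose out of reach is approached as far as the arm can. A call with a number of a shift or a turn outside -1 to 1 is refused whole. A call with a gripper value outside its range is refused whole. The fingers move at their own pace and stop on an object; "force" is the grip in N (left out, the last holds). Time passes only in rows, so rows that repeat a pose let the fingers close. It gives the time, the measured TCP pose, the force, the opening and the grip force at its end, in the units of the state.
- ctrl.read_state(): the state, without advancing time (a new reading comes with each control period).
- ctrl.camera(name): name is "scene" or "top" or "wrist"; returns a dict with "image" (480x640x3 uint8, red, green, blue), "fx", "fy", "cx", "cy" (pixels), "T" (4x4, takes a point from camera to world coordinates). Camera axes: x right, y down, z forward; pixel columns grow to the right and rows downward; lengths in m; the calibration is good to about 2 mm. A picture is of the moment at which its call begins. There is no depth.
- ctrl.sign_off(): hands the job in; it is judged then, once.
The state is a dict: "time": time; "joints": joint angles; "dq": joint speeds; "tau": joint torques, N m; "position": TCP position; "eef_rot": TCP orientation; "force": force on the tool from outside, world axes, zero at the start; "wrist_torque": the same for the moment, N m; "grip_width": opening from 0.0 (shut) to 1.0 (fully open); "finger_force": force on a finger pad.
Only numpy, scipy, OpenCV 4.12 (cv2) and the standard library are available. Lean on these libraries where they do the work, as an engineer would, in place of code of your own. Each camera call takes 0.05 s, during which the arm holds its last target. There are 200 camera calls.

## Working session

There is one attempt and no reset: what is moved stays moved. The work goes in short steps, Python scripts to look and compute and a tool call to move; the robot and the scene stay as the last step left them, time stands still between calls to the robot, and variables do not carry over. Pictures are saved under pics/ and viewed, at most 10 in all, crops included, and the job is handed in when it is done.

Besides the shell and the picture viewer there is one more tool, called after ">>>" as name(argument=value, ...) on one line, values as JSON. move_arm: Moves the arm, as the interface text tells. Its arguments: {"type":"object","properties":{"rows":{"type":"array"},"force":{"type":"number"}},"required":["rows"]}

```bash
mkdir -p pics; python3 - <<'E'
from rig import ctrl
import cv2,numpy as np
s=ctrl.read_state();print(s['time'],s['position'],s['eef_rot'],s['grip_width'],s['force'])
for n in('top','scene'):
    c=ctrl.camera(n);cv2.imwrite(f'pics/{n}1.png',c['image'][:,:,::-1]);print(n,c['fx'],c['fy'],c['cx'],c['cy'],np.round(c['T'],4).tolist())
E
```

```text
0.0 [ 0.23161532 -0.60673169  0.24132253] [-3.13977878e+00  1.03183300e-04  3.64689180e-01] 0.996036499378591 [ 0.87538658 -0.17133256  0.77628233]
top 434.4946033231549 434.4946033231549 325.53653393195333 243.83054511561917 [[0.0055, -0.9831, 0.1828, 0.3904], [-0.9999, -0.0077, -0.0114, 0.0186], [0.0126, -0.1828, -0.9831, 1.0], [0.0, 0.0, 0.0, 1.0]]
scene 588.0468886517499 588.0468886517499 319.55494114503875 238.36891211445854 [[-0.5024, 0.5444, -0.6717, 1.252], [0.8645, 0.3064, -0.3983, 0.43], [-0.011, -0.7808, -0.6247, 0.7179], [0.0, 0.0, 0.0, 1.0]]
```

View pics/top1.png

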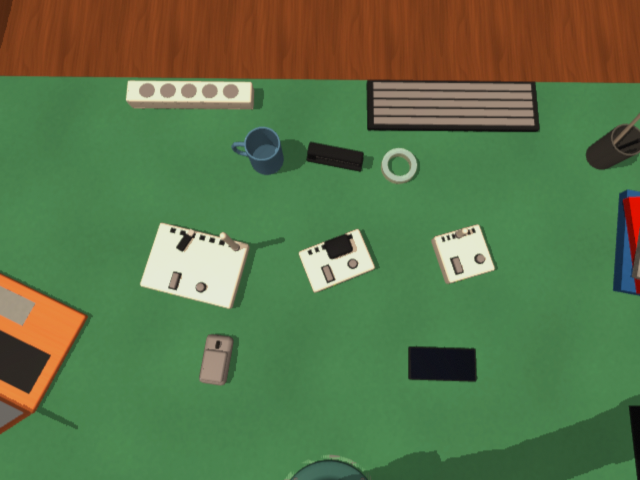

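View pics/scene1.png

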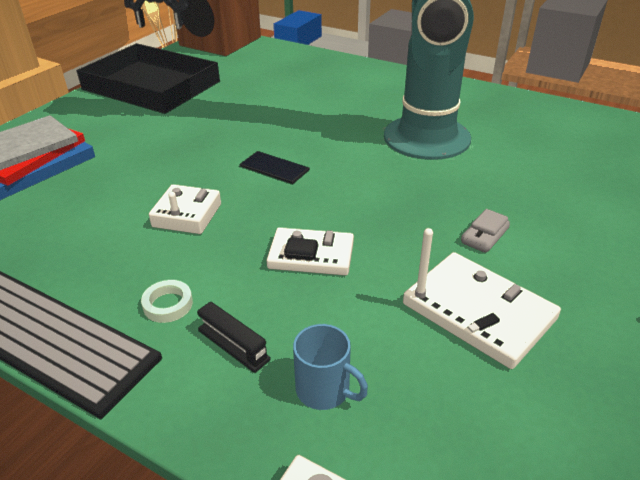

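The top view shows the router at left, with its bar near (175,280) and round button near (200,287). The hub is in the middle. The extender is at right, with its bar near (457,265) and round button near (480,259). I'll zoom in and compute positions.

```bash
cat > h.py <<'E'
import numpy as np
def px2w(c,u,v,z):
    T=np.array(c['T']);d=T[:3,:3]@[(u-c['cx'])/c['fx'],(v-c['cy'])/c['fy'],1]
    return T[:3,3]+d*(z-T[2,3])/d[2]
def w2px(c,p):
    T=np.array(c['T']);q=T[:3,:3].T@(np.array(p)-T[:3,3])
    return np.array([c['fx']*q[0]/q[2]+c['cx'],c['fy']*q[1]/q[2]+c['cy']])
def tool(s,target):  # shift in tool axes, units of 600 mm
    from scipy.spatial.transform import Rotation as R
    return R.from_euler('xyz',s['eef_rot']).as_matrix().T@(np.array(target)-s['position'])/0.6
E
python3 - <<'E'
from rig import ctrl
import cv2,numpy as np
from h import *
c=ctrl.camera('top');im=c['image'][:,:,::-1]
a=cv2.resize(im[215:315,135:255],None,fx=5,fy=5,interpolation=cv2.INTER_CUBIC)
b=cv2.resize(im[215:315,425:500],None,fx=4,fy=5,interpolation=cv2.INTER_CUBIC)[:, :200*1]
b=cv2.resize(im[220:290,430:497],None,fx=3,fy=3,interpolation=cv2.INTER_CUBIC)
o=np.zeros((500,801-1,3),np.uint8);o[:,:600]=a;o[:210,600:800]=b[:,:200];cv2.imwrite('pics/z.png',o)
for n,z,B,O,d in(('router',.042,(175,280),(200.5,286.5),.06),('ext',.05,(457,264.5),(480,258.5),.054)):
    p,q=px2w(c,*B,z),px2w(c,*O,z);e=p-q;print(n,p,q,np.hypot(*e[:2]),d,'yaw',np.arctan2(e[1],e[0])-np.pi/2)
E
```

```text
router [0.48508182 0.33810498 0.042     ] [0.47117473 0.28140109 0.042     ] 0.0583844089696909 0.06 yaw -0.2405107930008903
ext [ 0.52282328 -0.28363449  0.05      ] [ 0.53662847 -0.33557347  0.05      ] 0.05374235705840578 0.054 yaw 0.2597898049828351
```

View pics/z.png

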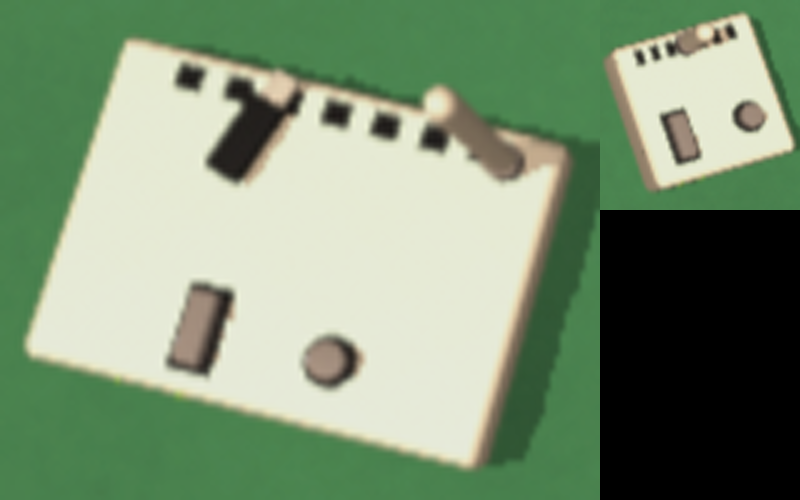

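>>> move_arm(rows=[[[0,0,0,0.569,-0.229,-0.05,1],[0,0,0,0.569,-0.229,-0.05,1],[0,0,0,0.569,-0.229,-0.05,1],[0,0,0,0.569,-0.229,-0.05,1],[0,0,0,0.569,-0.229,-0.05,1],[0,0,0,0.569,-0.229,-0.05,1],[0,0,0,0.569,-0.229,-0.05,1],[0,0,0,0.569,-0.229,-0.05,1]]], force=20)

```text
time: 0.95
position: [0.5061, -0.3515, 0.2726]
eef_rot: [-3.14, -0.003, 0.372]
force: [0.1, 0.6, 0.7]
grip_width: 0.002
finger_force: 0.0
```

```bash
python3 - <<'E'
from rig import ctrl
from h import *
s=ctrl.read_state();print(s['time'],s['position'],s['eef_rot'],s['grip_width'],s['joints'])
print(tool(s,[.55,0,.27]),tool(s,[.55,.0,.27])+tool(s,[.485,.338,.2])-tool(s,[.55,0,.27]))
E
```

```text
0.95 [ 0.50613565 -0.35150879  0.2725643 ] [-3.14030585e+00 -2.91686816e-03  3.72416048e-01] 0.0015822254302124068 [ 0.66070603  0.38975612 -0.13957658  1.65189875  0.05579325  1.10319332
 -0.69203047]
[ 0.28125286 -0.51908037  0.00576218] [ 0.3849833  -1.08306566  0.12345775]
```

>>> move_arm(rows=[[[0,0,0,0.28,-0.52,0,1],[0,0,0,0.28,-0.52,0,1],[0,0,0,0.28,-0.52,0,1],[0,0,0,0.28,-0.52,0,1],[0,0,0,0.28,-0.52,0,1],[0,0,0,0.28,-0.52,0,1],[0,0,0,0.28,-0.52,0,1],[0,0,0,0.28,-0.52,0,1]]])

```text
time: 1.75
position: [0.5474, 0.0026, 0.2724]
eef_rot: [-3.138, -0.002, 0.376]
force: [0.6, 0.2, 0.4]
grip_width: -0.001
finger_force: 0.0
```

```bash
python3 - <<'E'
from rig import ctrl
from h import *
s=ctrl.read_state();print(s['time'],s['position'],s['eef_rot'])
print(tool(s,[.485,.338,.27]))
E
```

```text
1.75 [0.54743    0.00255007 0.27244297] [-3.13830197e+00 -1.74278668e-03  3.75793510e-01]
[ 0.10839327 -0.55823896  0.00609755]
```

>>> move_arm(rows=[[[0,0,0,0.108,-0.558,0,1],[0,0,0,0.108,-0.558,0,1],[0,0,0,0.108,-0.558,0,1],[0,0,0,0.108,-0.558,0,1],[0,0,0,0.108,-0.558,0,1],[0,0,0,0.108,-0.558,0,1],[0,0,0,0.108,-0.558,0,1],[0,0,0,0.108,-0.558,0,1]]])

```text
time: 2.55
position: [0.4854, 0.3367, 0.2721]
eef_rot: [-3.137, 0.0, 0.374]
force: [-0.4, -0.4, -1.0]
grip_width: -0.002
finger_force: 0.0
```

```bash
python3 - <<'E'
from rig import ctrl
import cv2
from h import *
s=ctrl.read_state();print(s['time'],s['position'],s['eef_rot'],s['force'])
c=ctrl.camera('wrist');cv2.imwrite('pics/w1.png',c['image'][:,:,::-1])
print(np.round(c['T'],3).tolist(),c['fx'])
for p in([.485,.338,.042],[.471,.281,.042]):print(w2px(c,p))
print(tool(s,[.485,.338,.1]))
E
```

```text
2.55 [0.48537904 0.33670619 0.27212439] [-3.13747977e+00  3.01433440e-04  3.74327600e-01] [-0.36102994 -0.39494291 -0.97800875]
[[0.366, -0.888, -0.28, 0.558], [-0.931, -0.351, -0.106, 0.364], [-0.004, 0.299, -0.954, 0.404], [0.0, 0.0, 0.0, 1.0]] 431.96220686082637
[314.13989674 201.13997958]
[368.94380124 239.24835662]
[ 0.00028695 -0.00105812  0.2868807 ]
```

View pics/w1.png

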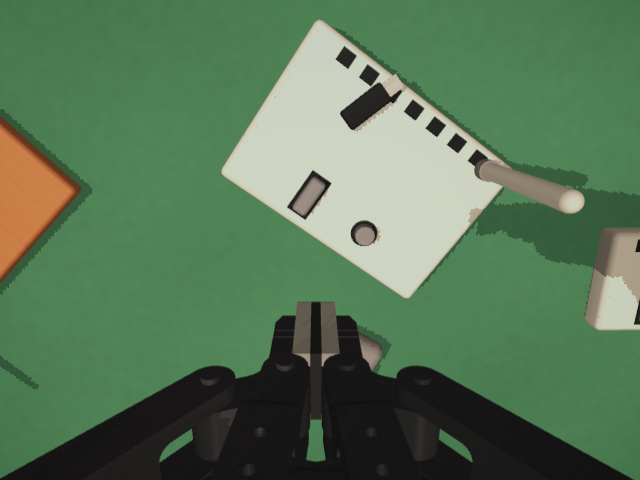

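The wrist view shows the router's bar top at (312,193) and the round button at (364,232), a few px from the prediction.

```bash
python3 - <<'E'
from rig import ctrl
from h import *
c=ctrl.camera('wrist');s=ctrl.read_state()
p,q=px2w(c,312,193,.042),px2w(c,364,232,.042);print(p,q,np.hypot(*(p-q)[:2]))
print(w2px(c,s['position']+[0,0,-.011]))
E
```

```text
[0.49262896 0.33790307 0.042     ] [0.47700153 0.28337287 0.042     ] 0.05672529246595628
[320.91354884 325.32979827]
```

>>> move_arm(rows=[[[0,0,0,0.003,-0.001,0.31,1],[0,0,0,0.003,-0.001,0.31,1],[0,0,0,0.003,-0.001,0.31,1],[0,0,0,0.003,-0.001,0.31,1],[0,0,0,0.003,-0.001,0.31,1],[0,0,0,0.003,-0.001,0.31,1]]])

```text
time: 3.25
position: [0.4909, 0.3301, 0.0867]
eef_rot: [3.141, 0.0, 0.363]
force: [0.4, -0.1, 0.8]
grip_width: -0.001
finger_force: 0.0
```

```bash
python3 - <<'E'
from rig import ctrl
import cv2
from h import *
c=ctrl.camera('wrist');s=ctrl.read_state();print(s['time'],s['position'],s['eef_rot'],s['force'])
cv2.imwrite('pics/w2.png',c['image'][:,:,::-1])
for p in(s['position']+[0,0,-.011],[.487,.337,.042]):print(w2px(c,p))
E
```

```text
3.3 [0.49159773 0.33110308 0.0880288 ] [-3.14142196e+00 -2.40925614e-03  3.63056638e-01] [0.19537928 1.12029245 0.72416474]
[311.33193593 325.44707711]
[295.8986385  291.65720637]
```

View pics/w2.png

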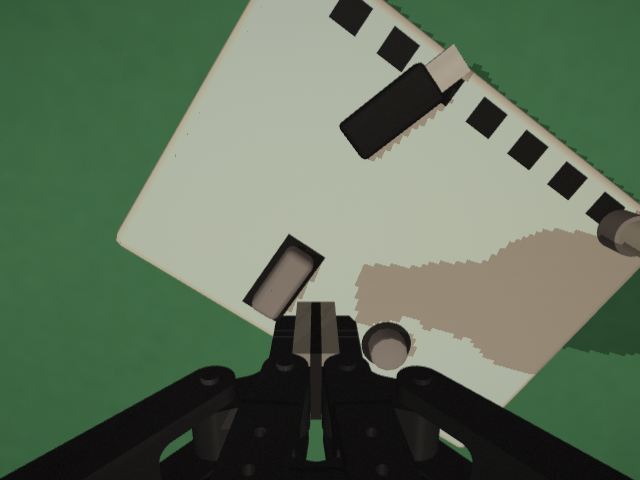

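The bar top is centred near (282,283), and the fingertips' front edge is at (316,302). I'll measure the bar relative to the tip.

```bash
python3 - <<'E'
from rig import ctrl
from h import *
c=ctrl.camera('wrist');s=ctrl.read_state();print(s['time'],s['position'],s['eef_rot'])
y=s['eef_rot'][2];t=px2w(c,316,302,s['position'][2]-.011)-.011*np.array([np.cos(y),np.sin(y),0])
b=px2w(c,282,283,.042);r=px2w(c,389,350,.042);print('tip',t,'bar',b,'round',r,np.hypot(*(b-r)[:2]))
for k in(b-t,):
  k=k.copy();k[2]=0;print('rel',k,tool(s,s['position']+k))
print('abs',tool(s,[.486,.338,s['position'][2]]),c['T'][:3,3])
E
```

```text
3.35 [0.49184964 0.33164381 0.08873462] [-3.14103552 -0.00391894  0.36344451]
tip [0.49105091 0.32988149 0.07773462] bar [0.48890881 0.34517275 0.042     ] round [0.4748664  0.28721148 0.042     ] 0.059638056514432845
rel [-0.0021421   0.01529126  0.        ] [ 5.72296716e-03 -2.50898282e-02  3.64065438e-05]
abs [-5.34650934e-03 -1.33675344e-02 -1.35052035e-05] [0.56359763 0.35763649 0.2196626 ]
```

>>> move_arm(rows=[[[0,0,0,0.004,-0.023,0.02,1],[0,0,0,0.004,-0.023,0.035,1],[0,0,0,0.004,-0.023,0.035,1],[0,0,0,0.004,-0.023,0.035,1],[0,0,0,0.004,-0.023,0.035,1],[0,0,0,0.004,-0.023,0.035,1]]])

```text
time: 3.95
position: [0.4876, 0.345, 0.0655]
eef_rot: [3.142, -0.0, 0.364]
force: [-0.1, 0.0, 0.4]
grip_width: 0.0
finger_force: 0.0
```

```bash
python3 - <<'E'
from rig import ctrl
import cv2
from h import *
c=ctrl.camera('wrist');s=ctrl.read_state();print(s['time'],s['position'],s['eef_rot'],s['force'])
cv2.imwrite('pics/w3.png',c['image'][150:430,130:500,::-1].repeat(2,0).repeat(2,1))
c=ctrl.camera('wrist');s=ctrl.read_state();print(s['time'],s['position'],s['eef_rot'],s['force'])
E
```

```text
4.0 [0.48758689 0.34504211 0.06550205] [ 3.14151498e+00 -3.93040998e-04  3.64495184e-01] [0.22098182 0.45242622 0.23301604]
4.05 [0.48754526 0.34507152 0.06546063] [-3.14159110e+00 -3.47318981e-04  3.64494931e-01] [ 0.06711524 -0.66147998  0.8663195 ]
```

View pics/w3.png

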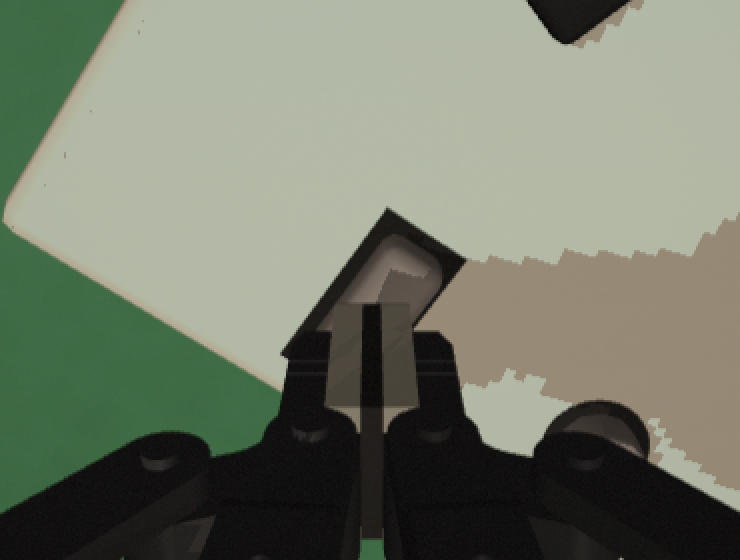

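>>> move_arm(rows=[[[0,0,0,0.01,0,0.005,1],[0,0,0,0.01,0,0.01,1],[0,0,0,0.01,0,0.015,1],[0,0,0,0.01,0,0.02,1],[0,0,0,0.01,0,0.023,1],[0,0,0,0.01,0,0.025,1],[0,0,0,0.01,0,0.025,1],[0,0,0,0.01,0,0.025,1]]])

```text
time: 4.85
position: [0.4928, 0.3472, 0.0504]
eef_rot: [3.141, 0.0, 0.365]
force: [-0.5, -1.0, 2.5]
grip_width: -0.0
finger_force: 1.7
```

>>> move_arm(rows=[[[0,0,0,0,0,0.002,1],[0,0,0,0,0,0.004,1],[0,0,0,0,0,0.004,1],[0,0,0,0,0,0.004,1]]])

```text
time: 5.25
position: [0.4929, 0.3472, 0.0481]
eef_rot: [3.141, 0.0, 0.365]
force: [-2.9, -0.9, 5.9]
grip_width: -0.003
finger_force: 3.1
```

>>> move_arm(rows=[[[0,0,0,0,0,0.001,1],[0,0,0,0,0,0.001,1],[0,0,0,0,0,0.001,1],[0,0,0,0,0,0.001,1],[0,0,0,0,0,0.001,1],[0,0,0,0,0,0.001,1],[0,0,0,0,0,0.001,1],[0,0,0,0,0,0.001,1]]])

```text
time: 6.05
position: [0.4929, 0.3472, 0.048]
eef_rot: [3.141, 0.0, 0.365]
force: [-2.6, -1.8, 9.9]
grip_width: -0.001
finger_force: 5.0
```

>>> move_arm(rows=[[[0,0,0,0,0,0,1],[0,0,0,0,0,0,1],[0,0,0,0,0,0,1],[0,0,0,0,0,0,1],[0,0,0,0,0,0,1],[0,0,0,0,0,0,1],[0,0,0,0,0,0,1],[0,0,0,0,0,0,1]]])

```text
time: 6.85
position: [0.4929, 0.3472, 0.048]
eef_rot: [3.141, 0.0, 0.365]
force: [-2.5, -2.6, 10.1]
grip_width: -0.002
finger_force: 5.0
```

```bash
python3 - <<'E'
from rig import ctrl
import cv2
from h import *
c=ctrl.camera('wrist');s=ctrl.read_state();print(s['time'],s['position'],s['eef_rot'],s['force'])
cv2.imwrite('pics/w4.png',c['image'][150:430,130:500,::-1].repeat(2,0).repeat(2,1))
E
```

```text
6.9 [0.49289603 0.34719503 0.0480154 ] [3.14108298e+00 1.02277376e-04 3.64717178e-01] [-3.82923988 -2.37343264 10.64040223]
```

View pics/w4.png

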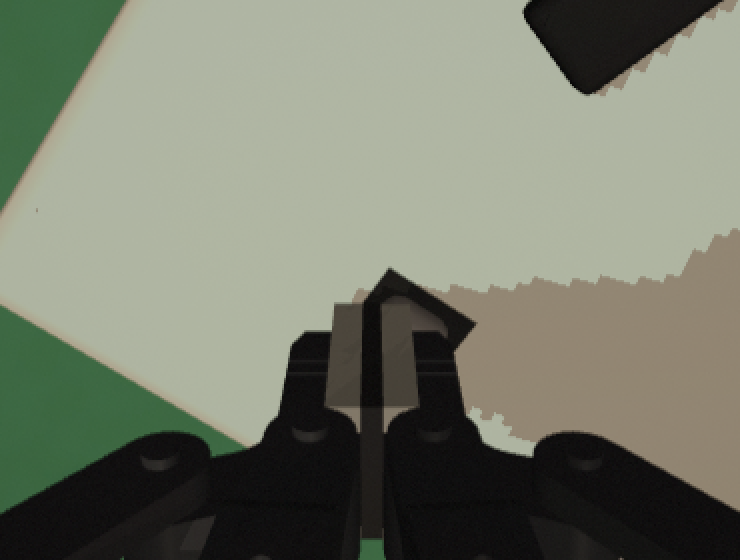

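The button has bottomed: the tip is at 37 mm, about 10 N, and it has been down for about 1.9 s. I'll release and lift.

>>> move_arm(rows=[[[0,0,0,0,0,0,1],[0,0,0,0,0,-0.01,1],[0,0,0,0,0,-0.03,1],[0,0,0,0,0,-0.1,1],[0,0,0,0,0,-0.2,1],[0,0,0,0,0,-0.38,1],[0,0,0,0,0,-0.38,1],[0,0,0,0,0,-0.38,1]]])

```text
time: 7.7
position: [0.4945, 0.3492, 0.2818]
eef_rot: [-3.139, -0.009, 0.365]
force: [0.4, 0.7, -0.4]
grip_width: -0.001
finger_force: 0.0
```

```bash
python3 - <<'E'
from rig import ctrl
from h import *
s=ctrl.read_state();print(s['time'],s['position'],s['eef_rot'],s['force'])
a=tool(s,[.56,.02,.275]);b=tool(s,[.526,-.28,.275]);print(a,b-a)
E
```

```text
7.7 [0.49453425 0.34918503 0.28179229] [-3.13909804 -0.00944551  0.36504328] [ 0.43852799  0.66886573 -0.3952752 ]
[-0.09404203  0.55146609  0.00905702] [-0.23141734  0.4468179  -0.00330057]
```

>>> move_arm(rows=[[[0,0,0,-0.094,0.551,0,1],[0,0,0,-0.094,0.551,0,1],[0,0,0,-0.094,0.551,0,1],[0,0,0,-0.094,0.551,0,1],[0,0,0,-0.094,0.551,0,1],[0,0,0,-0.094,0.551,0,1],[0,0,0,-0.094,0.551,0,1],[0,0,0,-0.094,0.551,0,1]]])

```text
time: 8.5
position: [0.5591, 0.0114, 0.2754]
eef_rot: [3.139, 0.0, 0.355]
force: [0.4, -0.7, -0.2]
grip_width: 0.005
finger_force: 0.0
```

>>> move_arm(rows=[[[0,0,0,-0.231,0.447,0,1],[0,0,0,-0.231,0.447,0,1],[0,0,0,-0.231,0.447,0,1],[0,0,0,-0.231,0.447,0,1],[0,0,0,-0.231,0.447,0,1],[0,0,0,-0.231,0.447,0,1],[0,0,0,-0.231,0.447,0,1],[0,0,0,-0.231,0.447,0,1]]])

```text
time: 9.3
position: [0.5242, -0.2823, 0.2752]
eef_rot: [-3.141, -0.0, 0.362]
force: [0.7, -0.1, -0.1]
grip_width: -0.002
finger_force: 0.0
```

```bash
python3 - <<'E'
from rig import ctrl
from h import *
s=ctrl.read_state();print(s['time'],s['position'],s['eef_rot'],s['force'])
print(tool(s,[.526,-.28,.11]))
E
```

```text
9.3 [ 0.5241714  -0.28233664  0.27521656] [-3.14119853e+00 -3.79997069e-04  3.62394008e-01] [ 0.7279796  -0.12763385 -0.14500069]
[ 0.0041257  -0.0024525   0.27536351]
```

>>> move_arm(rows=[[[0,0,0,0.004,-0.002,0.29,1],[0,0,0,0.004,-0.002,0.29,1],[0,0,0,0.004,-0.002,0.29,1],[0,0,0,0.004,-0.002,0.29,1],[0,0,0,0.004,-0.002,0.29,1],[0,0,0,0.004,-0.002,0.29,1],[0,0,0,0.004,-0.002,0.29,1],[0,0,0,0.004,-0.002,0.29,1]]])

```text
time: 10.1
position: [0.5276, -0.2799, 0.1035]
eef_rot: [3.139, -0.003, 0.365]
force: [-0.3, 0.3, -0.4]
grip_width: -0.002
finger_force: 0.0
```

```bash
python3 - <<'E'
from rig import ctrl
import cv2
from h import *
c=ctrl.camera('wrist');s=ctrl.read_state();print(s['time'],s['position'],s['eef_rot'],s['force'])
cv2.imwrite('pics/w5.png',c['image'][:,:,::-1])
E
```

```text
10.15 [ 0.52732515 -0.27999109  0.10324669] [ 3.13910802e+00 -2.28521346e-03  3.64950848e-01] [ 0.36129593 -0.21637285 -0.08369609]
```

View pics/w5.png

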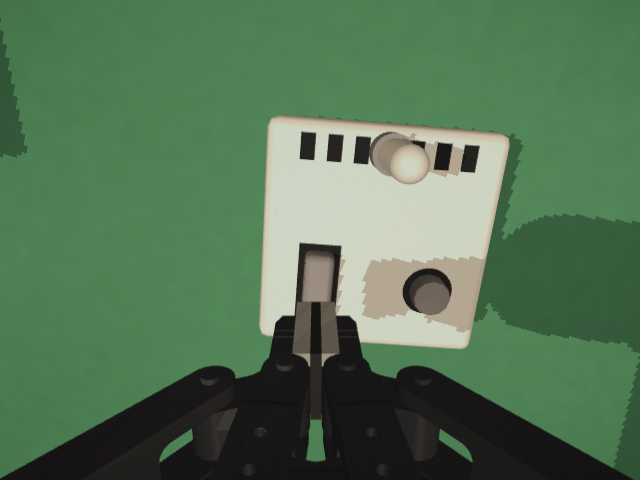

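The extender's bar is laterally aligned at u≈318. Its far end is at v≈252, so the centre is near (318,288). The tip's front edge is at (316,302).

```bash
python3 - <<'E'
from rig import ctrl
from h import *
c=ctrl.camera('wrist');s=ctrl.read_state();print(s['time'],s['position'],s['eef_rot'])
y=s['eef_rot'][2];d=np.array([np.cos(y),np.sin(y),0]);t=px2w(c,316,302,s['position'][2]-.011)-.011*d
f=px2w(c,319,252,.05);b=f-.017*d;r=px2w(c,432,295,.05);print(t,b,r,np.hypot(*(b-r)[:2]))
k=b-t;k[2]=0;print(k,tool(s,s['position']+k))
E
```

```text
10.2 [ 0.52705165 -0.28002054  0.10289906] [ 3.13952718e+00 -1.85609831e-03  3.64741238e-01]
[ 0.52631028 -0.28145513  0.09189906] [ 0.52591128 -0.28320896  0.05      ] [ 0.54084694 -0.33395852  0.05      ] 0.0529017201133953
[-0.000399   -0.00175383  0.        ] [-1.66392207e-03  2.49354961e-03  2.06196246e-06]
```

>>> move_arm(rows=[[[0,0,0,-0.001,0.0025,0.02,1],[0,0,0,-0.001,0.0025,0.04,1],[0,0,0,-0.001,0.0025,0.055,1],[0,0,0,-0.001,0.0025,0.06,1],[0,0,0,-0.001,0.0025,0.065,1],[0,0,0,-0.001,0.0025,0.07,1],[0,0,0,-0.001,0.0025,0.0725,1],[0,0,0,-0.001,0.0025,0.0725,1]]])

```text
time: 11.0
position: [0.5261, -0.2812, 0.058]
eef_rot: [-3.141, 0.0, 0.365]
force: [-2.6, 0.4, 3.9]
grip_width: 0.001
finger_force: 1.8
```

>>> move_arm(rows=[[[0,0,0,0,0,0.002,1],[0,0,0,0,0,0.0035,1],[0,0,0,0,0,0.0035,1],[0,0,0,0,0,0.0035,1]]])

```text
time: 11.4
position: [0.5261, -0.2813, 0.0561]
eef_rot: [3.142, 0.0, 0.365]
force: [-2.7, 1.5, 5.3]
grip_width: -0.001
finger_force: 3.1
```

>>> move_arm(rows=[[[0,0,0,0,0,0.0008,1],[0,0,0,0,0,0.0008,1],[0,0,0,0,0,0.0008,1],[0,0,0,0,0,0.0008,1],[0,0,0,0,0,0.0008,1],[0,0,0,0,0,0.0008,1],[0,0,0,0,0,0.0008,1],[0,0,0,0,0,0.0008,1]]])

```text
time: 12.2
position: [0.5261, -0.2813, 0.056]
eef_rot: [3.142, 0.0, 0.365]
force: [-3.3, 1.3, 10.6]
grip_width: 0.001
finger_force: 4.7
```

>>> move_arm(rows=[[[0,0,0,0,0,0,1],[0,0,0,0,0,0,1],[0,0,0,0,0,0,1],[0,0,0,0,0,0,1],[0,0,0,0,0,0,1],[0,0,0,0,0,0,1],[0,0,0,0,0,0,1],[0,0,0,0,0,0,1]]])

```text
time: 13.0
position: [0.5262, -0.2813, 0.0561]
eef_rot: [3.141, 0.0, 0.365]
force: [-3.8, 1.0, 8.8]
grip_width: -0.002
finger_force: 4.7
```

>>> move_arm(rows=[[[0,0,0,0,0,0,1],[0,0,0,0,0,-0.01,1],[0,0,0,0,0,-0.03,1],[0,0,0,0,0,-0.1,1],[0,0,0,0,0,-0.17,1],[0,0,0,0,0,-0.24,1],[0,0,0,0,0,-0.3,1],[0,0,0,0,0,-0.3,1]]])

```text
time: 13.8
position: [0.5294, -0.2829, 0.2419]
eef_rot: [3.132, -0.008, 0.365]
force: [1.0, -0.0, 0.3]
grip_width: 0.004
finger_force: 0.0
```

>>> move_arm(rows=[[[0,0,0,0,0,0,1],[0,0,0,0,0,0,1],[0,0,0,0,0,0,1],[0,0,0,0,0,0,1],[0,0,0,0,0,0,1]]])

```text
time: 14.3
position: [0.5259, -0.2812, 0.2343]
eef_rot: [-3.14, 0.001, 0.365]
force: [0.3, 0.7, 0.6]
grip_width: -0.0
finger_force: 0.0
```

```bash
python3 - <<'E'
from rig import ctrl
import cv2
c=ctrl.camera('top');cv2.imwrite('pics/top2.png',c['image'][:,:,::-1]);s=ctrl.read_state();print(s['time'],s['position'],s['force'])
E
```

```text
14.35 [ 0.52598909 -0.28122269  0.23450488] [ 0.69572404 -0.33972864 -0.52565485]
```

View pics/top2.png

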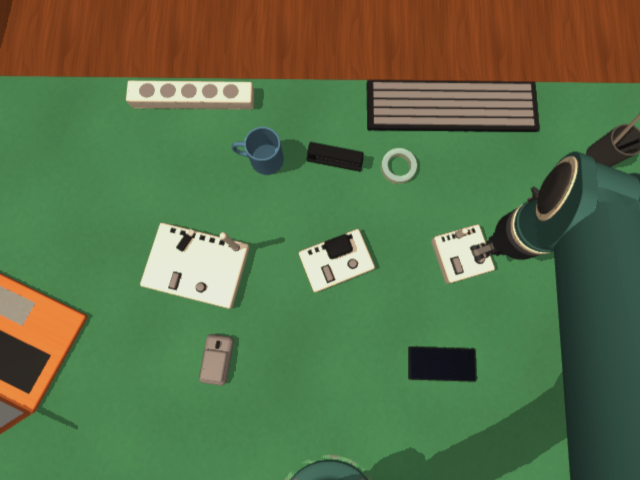

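The final top view shows everything where it was: router bar at (175,280), extender bar at (457,265). The arm is well clear.

```bash
python3 -c "
from rig import ctrl
print(ctrl.sign_off())"
```

```text
the job is handed in; nothing more can be done
None
```

I held the router's bar button and then the extender's fully down for about two seconds each, at about 10 N; the arm is withdrawn, nothing shows as moved in the last top view, and the job is handed in (no verdict came back).

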